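Close the seed keeper: twist-fit cover over a nested canister

ROBOT

A 7-joint arm with a two-finger parallel gripper is mounted at the origin on the work surface. World frame = base frame: x ahead of the robot, y to its left, z up, the work surface at z = 0. Lengths are in m, angles in rad, forces in N, time in s.
With the tool pointing down it reaches from about 0.4 to 0.85 m from the base axis. Payload 10.4 kg.
Tool frame: the origin (TCP) lies at the very end of the fingers, on their centre line; the grasp point (between the pads) lies r.grip_depth behind it (r.grip_depth is the distance from the TCP to the grasp point, in m); y points along the fingers, z is the direction in which the jaws open and shut, and the axes are right-handed (so a half turn about y gives the same grasp; the last joint's range is limited). The gripper opens to 87 mm and grips with 3 to 60 N. Pads are 19 mm wide; open, the fingers measure 117 mm over their backs; the gripper's body (75 mm by 190 mm) begins 51 mm behind the grasp point.
Start: joints at [-1.161, 0.332, -0.065, 1.46, 0.022, 1.35, -0.088], TCP at [0.262, 0.567, 0.223] pointing down, gripper open.
Joint ranges: [-2.6, 2.6], [-0.5, 2.12], [-1.47, 1.34], [0.16, 2.42], [-1.27, 4.41], [0.06, 2.06], [-2.6, 2.6]. Speed limits (rad/s): [2.22, 2.22, 2.79, 2.79, 3.14, 3.14, 3.14].

INTERFACE

Orientations are given as a unit quaternion [x, y, z, w].
In Python, from bench import r gives the robot as it stands.
- The arm moves only by the shell command python3 -m jog 'ROWS' [OPENING] [FORCE]. ROWS is JSON, a list of rows, each a list of 6 numbers: the shift along the tool's x, y, z in m, then the turn, a rotation vector about the tool's x, y, z in degrees. A call has 1 to 12 rows; each row shifts and turns the pose as measured when the row begins, along the tool's axes as they then stand; what a row does not reach is not made up. A row lasts 1/12 s, in which the tool goes at most 41.7 mm and 7.16 degrees, less where a joint would pass 70% of its speed; a pose out of reach is approached as far as the arm can. A call with a gripper value outside its range is refused whole. OPENING is the opening, from -1 (shut) to 1 (fully open), so that 0 is half open, set as the call begins (- or left out, the last holds). The fingers move at their own pace and stop on an object; FORCE is the grip in N (left out, the last holds). Time passes only in rows, so rows that do not move let the fingers close. It gives the time, the measured TCP pose, the force and the opening at its end, in the units of the state.
- r.read_state(): the state, without advancing time (a new reading comes with each control period).
- r.camera(name): name is "side" or "top"; returns a dict with "image" (420x560x3 uint8, red, green, blue), "range_z" (420x560 float32, m along the optical axis (not along the pixel's ray), 0 where there is no reading), "K" (3x3 intrinsics, pixels), "k1" (the pictures are not rectified: a ray, as slopes to the right and down, at radius r is drawn at 1 + k1 r^2 times it, then the intrinsics apply), "R" (3x3) and "t" (3): a world point X has camera coordinates R X + t. Camera axes: x right, y down, z forward; pixel columns grow to the right and rows downward; lengths in m; the calibration is good to about 2 mm. A picture is of the moment at which its call begins.
- r.close_job(): hands the job in, once; it reports no verdict.
The state is a dict: "time": time; "joint_positions": joint angles; "joint_vel": joint speeds; "joint_torque": joint torques, N m; "ee_pos": TCP position; "eef_rot": TCP orientation; "ft_force": force on the tool from outside, world axes, zero at the start; "torque": the same for the moment, N m; "width": finger opening in m.
Only numpy, scipy, OpenCV 4.12 (cv2) and the standard library are available. Lean on these libraries where they do the work, as an engineer would, in place of code of your own. Each camera call takes 0.05 s, during which the arm holds its last target. There are 200 camera calls.

TASK

Close the tall steel cover over the small seed canister that stands nested in the collar of the long wooden stand. Lower it with its grip bar crosswise to the stand until its rim rests flat on the wood, then turn it, either way, until the bar lies along the stand's length, so that it locks, and let go. Leave the canister standing inside and the short cover where it is.

Things in the scene. Friction and masses are not known exactly. Their poses are not given: they have to be found in the camera images.
- stand: Fixed dark wood plinth, 220 (x) by 135 (y) by 20 mm high. Origin: centre of underside, z up. At its centre a grey steel collar, 60 mm diameter, narrowing to 54 at its rim, 52 mm above the bench. Two lugs at its +x and -x sides, 32 mm wide, reach 46 mm from the axis, 38 to 46 mm above the bench: the cover's tabs go down between the lugs and turn in under them (no stop).
- canister: Small closed aluminium canister, 46 mm diameter, 75 mm high, loose, standing in the collar with 3 mm of play; its top is 101 mm above the bench. Origin: centre of its underside, z up.
- tall_cover: Steel cylinder open below, 118 mm outside, 112 inside, 104 mm from rim to top face, 0.3 kg. On top a wooden grip bar 70 (x) by 18 (y) by 38 mm high. Origin: centre of the rim (underside), z up. Two inner tabs at the rim, under the bar's ends, 24 mm wide, 8 high, to 40 mm from the axis. Passes the lugs with the bar 40 to 140 deg from the stand's x, 8 mm play; locked with bar along it.
- short_cover: Bystander, too low to close over the canister: same diameter, bar and tabs, but 55 mm from rim to top face (93 mm with the bar). Origin: centre of the rim, z up. It and the tall cover stand one on the left, one on the right, in either order.

How it is judged:
By the outcome, as a careful person would: the job done as asked, in the order asked, and still so for the second after the job is handed in, with the robot touching nothing.
It also fails if it takes over 43 s, if anything falls off the work surface, if the arm or the gripper's body presses on something with over 40 N, if the wrist force passes 120 N, or if a joint passes its speed limit or range.

## Working session

There is one attempt and no reset: what is moved stays moved. The work goes in short steps, Python scripts to look and compute and a shell command to move; the robot and the scene stay as the last step left them, time stands still between calls to the robot, and variables do not carry over. Pictures are saved under pics/ and viewed, about 8 in all and at most 12, crops included, and the job is handed in when it is done.

```bash
ls; mkdir -p pics; python3 - <<'E'
from bench import r
import cv2,numpy as np
for n in("side","top"):
    c=r.camera(n); cv2.imwrite(f"pics/{n}0.png",c["image"][...,::-1]); np.savez(f"pics/{n}0.npz",**c)
    print(n,c["K"].tolist(),c["k1"],c["R"].round(3).tolist(),c["t"])
s=r.read_state();print(s,r.grip_depth)
E
```

```text
pics
side [[464.31565535050856, 0.0, 283.3286715114784], [0.0, 464.31565535050856, 202.86185046777666], [0.0, 0.0, 1.0]] -0.0680189725553991 [[0.974, -0.228, -0.0], [-0.169, -0.723, -0.67], [0.152, 0.652, -0.743]] [-0.51603342  0.14005649  1.03641182]
top [[380.8096745545463, 0.0, 287.1457854828514], [0.0, 380.8096745545463, 211.24521479908017], [0.0, 0.0, 1.0]] -0.07996241626704129 [[0.026, -0.999, -0.022], [-0.997, -0.025, -0.074], [0.074, 0.024, -0.997]] [0.00372851 0.52511735 0.70828711]
{'time': 0.1, 'joint_positions': array([-1.1605952 ,  0.33282883, -0.06468306,  1.46085507,  0.02159227,
        1.34990867, -0.08850898]), 'joint_vel': array([-1.59071091e-03, -2.69390739e-03, -1.53972018e-03, -9.70139581e-04,
        1.16787778e-03, -2.47636123e-05,  6.78871381e-04]), 'joint_torque': array([ 9.76442170e-04, -6.24543571e+01,  2.45252793e-02, -3.90714741e+01,
       -6.14751200e-02,  3.67681368e-02,  8.09949279e-05]), 'ee_pos': array([0.26199802, 0.56704884, 0.22182195]), 'eef_rot': array([ 0.69106845, -0.1519087 ,  0.15175005, -0.69015945]), 'ft_force': array([-0.52591058, -0.25037657,  0.24082419]), 'torque': array([ 0.03761377, -0.01356398, -0.0261476 ]), 'width': 0.08730610877191465} 0.0187
```

View pics/top0.png

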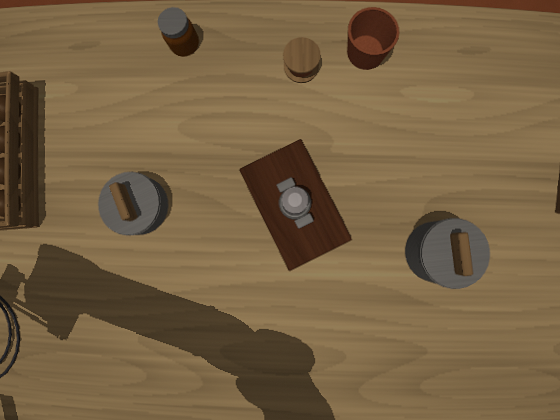

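View pics/side0.png

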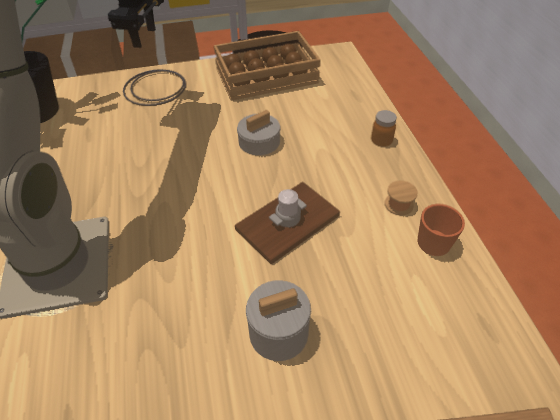

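The tall cover is on the right in the top view (about 455,253), the short one on the left (132,203). The stand is at (295,205), tilted, with its collar and canister at its centre.

```bash
cat > h.py <<'E'
import cv2,numpy as np
from scipy.spatial.transform import Rotation as Ro
def rays(c,uv):
    K=c["K"];p=(np.asarray(uv,float)-[K[0,2],K[1,2]])/K[0,0];q=p.copy()
    for _ in range(10): q=p/(1+float(c["k1"])*(q**2).sum(-1,keepdims=True))
    return np.c_[q,np.ones(len(q))]
def plane(c,uv,z):
    d=rays(c,uv)@c["R"]; o=-c["R"].T@c["t"]
    return o+d*((z-o[2])/d[:,2])[:,None]
def cloud(c):
    v,u=np.indices(c["range_z"].shape);uv=np.c_[u.ravel(),v.ravel()]
    P=(rays(c,uv)*c["range_z"].ravel()[:,None]-c["t"])@c["R"]
    P[c["range_z"].ravel()==0]=np.nan
    return P.reshape(*u.shape,3)
def rect(P):
    (x,y),(w,h),a=cv2.minAreaRect((P[:,:2]*1000).astype(np.float32))
    if w<h: w,h,a=h,w,a+90
    return np.round([x,y,w,h,(a+90)%180-90],1)
E
python3 - <<'E'
from h import *
for n in("top","side"):
    c=dict(np.load(f"pics/{n}0.npz"));P=cloud(c);im=c["image"].astype(int);Z=P[...,2]
    hsv=cv2.cvtColor(c["image"],cv2.COLOR_RGB2HSV)
    for name,m,z,box in (("stand",(Z>.012)&(Z<.03),.02,None),("canister",(Z>.096)&(Z<.107),.101,"c"),
        ("tallbar",(Z>.128)&(Z<.15),.142,"b"),("talltop",(Z>.098)&(Z<.11),.104,"b"),("shortbar",(Z>.08)&(Z<.1),.093,"s")):
        X,Y=P[...,0],P[...,1]
        near=np.hypot(X-.53,Y)<.16
        if box=="c": near=np.hypot(X-.53,Y)<.06
        if box=="b": near=(Y<-.18)&(Y>-.45)&(X<.6)&(X>.2)
        if box=="s": near=(Y>.18)&(Y<.4)&(X<.65)&(X>.3)
        m=(m&near).astype(np.uint8)
        k,l,s,_=cv2.connectedComponentsWithStats(m)
        if k<2: print(n,name,"none");continue
        i=1+s[1:,4].argmax();v,u=np.where(l==i)
        print(n,name,s[i].tolist(),"rays",rect(plane(c,np.c_[u,v],z)),"rng",rect(P[v,u]),"z",np.median(Z[v,u]).round(4))
E
```

```text
top stand [240, 139, 111, 132, 6878] rays [539.2   2.7 219.6 134.7  27.9] rng [539.4   2.7 220.4 135.1  28. ] z 0.0205
top canister [282, 187, 26, 26, 435] rays [539.5   3.   42.1  41.9 -77.2] rng [539.8   2.6  42.4  42.1 -73.9] z 0.1001
top tallbar [455, 232, 18, 44, 590] rays [ 455.6 -268.2   69.5   23.1    6.2] rng [ 455.5 -270.4   70.1   19.3    8.3] z 0.1413
top talltop [420, 218, 70, 71, 3069] rays [ 455.3 -269.7  119.4  118.   -89.6] rng [ 455.2 -270.5  118.3  117.9  -58.1] z 0.1042
top shortbar [109, 182, 25, 39, 464] rays [530.2 310.8  72.4  22.1  25.5] rng [530.8 313.   71.   18.1  25. ] z 0.0932
side stand [235, 182, 105, 81, 3372] rays [540.1  -2.6 224.  139.7  28. ] rng [5.412e+02 1.000e-01 2.223e+02 1.374e+02 2.770e+01] z 0.0209
side canister [279, 189, 19, 15, 190] rays [539.9  -4.8  43.4  38.7  68.8] rng [540.7  -1.2  44.4  38.9  68.6] z 0.1001
side tallbar [259, 288, 39, 23, 471] rays [ 455.1 -278.8   71.2   24.4    6.9] rng [ 455.8 -275.    69.9   19.2    6.5] z 0.1413
side talltop [246, 280, 65, 60, 2373] rays [ 455.4 -276.2  121.5  117.9   76.9] rng [ 456.1 -275.1  120.3  118.5   60.9] z 0.1042
side shortbar [246, 110, 24, 16, 179] rays [530.2 300.3  74.   30.4  25.2] rng [530.5 307.8  69.5  22.6  25.5] z 0.0907
```

```bash
cat >> h.py <<'E'
def axes(s):
    return Ro.from_quat(s["eef_rot"]).as_matrix()
def yaw(s):
    M=axes(s); return np.degrees(np.arctan2(M[1,0],M[0,0]))
def go(s,p,a):
    """total shift (tool mm) and rotvec (deg) to TCP p(m), tool x at world yaw a (deg), y down"""
    M=axes(s);x=np.r_[np.cos(np.radians(a)),np.sin(np.radians(a)),0];y=np.r_[0,0,-1.]
    T=np.c_[x,y,np.cross(x,y)]
    return (M.T@(np.array(p)-s["ee_pos"])*1000).round(1),np.degrees(Ro.from_matrix(M.T@T).as_rotvec()).round(2)
def show(s):
    print("t",s["time"],"pos",(s["ee_pos"]*1000).round(1),"yaw",yaw(s).round(1),"tilt",np.degrees(np.arccos(-axes(s)[2,1])).round(2),"F",s["ft_force"].round(1),"T",s["torque"].round(2),"w",(s["width"]*1000).round(1),"q",s["joint_positions"].round(2))
E
python3 - <<'E'
from h import *; from bench import r
s=r.read_state();show(s);print(axes(s).round(2).tolist())
for a in(7,187):
    print(go(s,[.5,.15,.24],a),go(s,[.4555,-.272,.24],a))
E
```

```text
Traceback (most recent call last):
  File "h.py", line 29, in show
    print("t",s["time"],"pos",(s["ee_pos"]*1000).round(1),"yaw",yaw(s).round(1),"tilt",np.degrees(np.arccos(-axes(s)[2,1])).round(2),"F",s["ft_force"].round(1),"T",s["torque"].round(2),"w",(s["width"]*1000).round(1),"q",s["joint_positions"].round(2))
                                                                                                                                                                                             ^^^^^^^^^^^^^^^^^^^^^^^
AttributeError: 'float' object has no attribute 'round'
```

```bash
sed -i 's/(s\["width"\]\*1000).round(1)/round(s["width"]*1000,1)/' h.py
python3 - <<'E'
from h import *; from bench import r
s=r.read_state();show(s);print(axes(s).round(2).tolist())
for a in(7,187):
    print(go(s,[.5,.15,.24],a),go(s,[.4555,-.272,.24],a))
E
```

```text
t 0.1 pos [262.  567.  221.8] yaw -24.8 tilt 0.07 F [-0.5 -0.3  0.2] T [ 0.04 -0.01 -0.03] w 87.3 q [-1.16  0.33 -0.06  1.46  0.02  1.35 -0.09]
[[0.91, -0.0, 0.42], [-0.42, -0.0, 0.91], [0.0, -1.0, -0.0]]
(array([ 391. ,  -17.8, -278.8]), array([ 7.00e-02, -3.18e+01, -2.00e-02])) (array([ 527.6,  -17.3, -680.5]), array([ 7.00e-02, -3.18e+01, -2.00e-02]))
(array([ 391. ,  -17.8, -278.8]), array([2.000e-02, 1.482e+02, 1.000e-01])) (array([ 527.6,  -17.3, -680.5]), array([2.000e-02, 1.482e+02, 1.000e-01]))
```

```bash
python3 -m jog '[[0.033,-0.0015,-0.023,0,0,0],[0.033,-0.0015,-0.023,0,0,0],[0.033,-0.0015,-0.023,0,0,0],[0.033,-0.0015,-0.023,0,0,0],[0.033,-0.0015,-0.023,0,0,0],[0.033,-0.0015,-0.023,0,0,0],[0.033,-0.0015,-0.023,0,0,0],[0.033,-0.0015,-0.023,0,0,0],[0.033,-0.0015,-0.023,0,0,0],[0.033,-0.0015,-0.023,0,0,0],[0.033,-0.0015,-0.023,0,0,0],[0.033,-0.0015,-0.023,0,0,0]]' 1
python3 - <<'E'
from h import *; from bench import r
s=r.read_state();show(s);print(go(s,[.4555,-.272,.24],187))
E
```

```text
time: 1.1
ee_pos: [0.5064, 0.1428, 0.2343]
eef_rot: [0.694, -0.149, 0.143, -0.69]
ft_force: [0.6, 1.0, -0.4]
width: 0.087
t 1.1 pos [506.4 142.8 234.3] yaw -23.8 tilt 0.58 F [ 0.6  1.  -0.4] T [ 0.06  0.01 -0.02] w 87.0 q [-0.62  0.11  0.28  1.71 -0.03  1.34  0.82]
(array([ 120.7,   -3.7, -400.1]), array([  0.68, 149.22,   0.38]))
```

```bash
python3 -m jog '[[0.012,0,-0.039,0,0,0],[0.012,0,-0.039,0,0,0],[0.012,0,-0.039,0,0,0],[0.012,0,-0.039,0,0,0],[0.012,0,-0.039,0,0,0],[0.012,0,-0.039,0,0,0],[0.012,0,-0.039,0,0,0],[0.012,0,-0.039,0,0,0],[0.012,0,-0.039,0,0,0],[0.012,0,-0.039,0,0,0],[0,0,0,0,7,0],[0,0,0,0,7,0]]'
python3 -m jog '[[0,0,0,0,7.1,0],[0,0,0,0,7.1,0],[0,0,0,0,7.1,0],[0,0,0,0,7.1,0],[0,0,0,0,7.1,0],[0,0,0,0,7.1,0],[0,0,0,0,7.1,0],[0,0,0,0,7.1,0],[0,0,0,0,7.1,0],[0,0,0,0,7.1,0],[0,0,0,0,7.1,0],[0,0,0,0,7.1,0]]'
python3 - <<'E'
from h import *; from bench import r
s=r.read_state();show(s);print(go(s,[.4555,-.272,.24],187))
E
```

```text
time: 2.1
ee_pos: [0.4518, -0.2806, 0.2348]
eef_rot: [0.672, -0.234, 0.228, -0.665]
ft_force: [1.1, 0.7, -0.1]
width: 0.0871
time: 3.1
ee_pos: [0.4477, -0.2824, 0.2312]
eef_rot: [-0.338, 0.626, -0.623, 0.325]
ft_force: [-0.4, 0.8, 0.1]
width: 0.0869
t 3.1 pos [ 447.7 -282.4  231.2] yaw -124.0 tilt 1.08 F [-0.4  0.8  0.1] T [-0.07  0.04 -0.03] w 86.9 q [-0.28  0.14  0.83  1.73 -0.09  1.33 -0.02]
(array([-12.9,  -9. ,   0.6]), array([ 0.3 , 49.  ,  1.08]))
```

```bash
python3 -m jog '[[0,0,0,0,7,0],[0,0,0,0,7,0],[0,0,0,0,7,0],[0,0,0,0,7,0],[0,0,0,0,7,0],[0,0,0,0,7,0],[0,0,0,0,7,0],[0,0,0,0,0,0]]'
python3 - <<'E'
from h import *; from bench import r
s=r.read_state();show(s);print(go(s,[.4555,-.272,.20],187))
E
```

```text
time: 3.77
ee_pos: [0.4461, -0.2812, 0.229]
eef_rot: [0.042, -0.705, 0.707, -0.026]
ft_force: [-0.2, 0.3, 0.3]
width: 0.0869
t 3.7667 pos [ 446.1 -281.2  229. ] yaw -174.5 tilt 1.29 F [-0.2  0.3  0.3] T [-0.04  0.09  0.02] w 86.9 q [-0.36  0.16  0.93  1.73 -0.11  1.33 -0.89]
(array([-10.9,  28.7,  -8.3]), array([-0.05, -1.48,  1.29]))
```

```bash
python3 -m jog '[[-0.0055,0.014,-0.004,0,-0.7,0.65],[-0.0055,0.014,-0.004,0,-0.7,0.65],[0,0,0,0,0,0]]'
python3 - <<'E'
from h import *; from bench import r
s=r.read_state();show(s);print(go(s,[.4555,-.272,.110],187))
E
```

```text
time: 4.02
ee_pos: [0.4561, -0.2719, 0.2]
eef_rot: [0.046, -0.705, 0.706, -0.047]
ft_force: [-0.2, 0.3, -0.3]
width: 0.087
t 4.0167 pos [ 456.1 -271.9  200. ] yaw -172.4 tilt 0.1 F [-0.2  0.3 -0.3] T [-0.06  0.15 -0.01] w 87.0 q [-0.36  0.17  0.91  1.78 -0.14  1.25 -0.85]
(array([ 0.7, 90. , -0.1]), array([-0.05,  0.6 , -0.08]))
```

```bash
python3 -m jog '[[0,0.02,0,0,0.3,0],[0,0.02,0,0,0.3,0],[0,0.02,0,0,0,0],[0,0.018,0,0,0,0],[0,0.011,0,0,0,0],[0,0,0,0,0,0]]'
python3 -m jog '[[0,0,0,0,0,0],[0,0,0,0,0,0],[0,0,0,0,0,0],[0,0,0,0,0,0],[0,0,0,0,0,0],[0,0,0,0,0,0],[0,0,0,0,0,0],[0,0,0,0,0,0]]' -1 55
python3 - <<'E'
from h import *; from bench import r
s=r.read_state();show(s);print(go(s,[.4555,-.272,.250],187))
E
```

```text
time: 4.52
ee_pos: [0.4564, -0.2728, 0.1103]
eef_rot: [0.049, -0.705, 0.706, -0.05]
ft_force: [-0.9, -0.0, -0.0]
width: 0.0869
time: 5.18
ee_pos: [0.4585, -0.2742, 0.1153]
eef_rot: [0.048, -0.704, 0.706, -0.053]
ft_force: [0.4, -0.2, -1.0]
width: 0.042
t 5.1833 pos [ 458.5 -274.2  115.3] yaw -171.8 tilt 0.41 F [ 0.4 -0.2 -1. ] T [-0.05  0.18  0.04] w 42.0 q [-0.3   0.29  0.87  1.88 -0.25  1.08 -0.76]
(array([   1.8, -134.7,   -2.2]), array([-0.18,  1.21, -0.37]))
```

```bash
python3 -m jog '[[0.001,0.003,0,0,1,0],[0,0.002,0,0,0,0],[0,0.0005,0,0,0,0],[0,0.0005,0,0,0,0],[0,0.0005,0,0,0,0],[0,0.0005,0,0,0,0],[0,0.0005,0,0,0,0],[0,0.0005,0,0,0,0],[0,0.0005,0,0,0,0]]'
python3 - <<'E'
from h import *; from bench import r
s=r.read_state();show(s);print(go(s,[.4555,-.272,.250],187))
E
```

```text
time: 5.93
ee_pos: [0.4579, -0.2738, 0.1086]
eef_rot: [-0.042, 0.706, -0.706, 0.046]
ft_force: [-3.6, 3.9, 8.7]
width: 0.0174
t 5.9333 pos [ 457.9 -273.8  108.6] yaw -172.9 tilt 0.39 F [-3.6  3.9  8.7] T [ 0.37  0.98 -0.03] w 17.4 q [-0.29  0.3   0.87  1.88 -0.26  1.07 -0.76]
(array([   1.2, -141.4,   -2. ]), array([-0.01,  0.15, -0.39]))
```

```bash
python3 -m jog '[[0,-0.01,0,0,0,0],[0,-0.02,0,0,0,0],[0,-0.025,0,0,0,0],[0,-0.025,0,0,0,0],[0,-0.025,0,0,0,0],[0,-0.025,0,0,0,0],[0,-0.018,0,0,0,0],[0,0,0,0,0,0]]' - 60
python3 - <<'E'
from h import *; from bench import r
s=r.read_state();show(s);print(go(s,[.54,0.0015,.255],-62))
E
```

```text
time: 6.6
ee_pos: [0.453, -0.2742, 0.2626]
eef_rot: [-0.043, 0.706, -0.706, 0.042]
ft_force: [0.9, -0.7, -2.8]
width: 0.0177
t 6.6 pos [ 453.  -274.2  262.6] yaw -173.1 tilt 0.11 F [ 0.9 -0.7 -2.8] T [-0.11  0.08 -0.02] w 17.7 q [-0.39  0.12  0.93  1.69 -0.09  1.38 -0.9 ]
(array([-119.7,    7.6, -263.2]), array([ 1.3000e-01, -1.1105e+02,  2.0000e-02]))
```

```bash
python3 -m jog '[[0,0,0,0,-4,0],[0,0,0,0,-7,0],[0,0,0,0,-7,0],[0,0,0,0,-7,0],[0,0,0,0,-7,0],[0,0,0,0,-7,0],[0,0,0,0,-7,0],[0,0,0,0,-7,0],[0,0,0,0,-7,0],[0,0,0,0,-7,0],[0,0,0,0,-7,0],[0,0,0,0,-7,0]]'
python3 -m jog '[[0,0,0,0,-7,0],[0,0,0,0,-7,0],[0,0,0,0,-7,0],[0,0,0,0,-7,0],[0,0,0,0,-5,0],[0,0,0,0,0,0]]'
python3 - <<'E'
from h import *; from bench import r
s=r.read_state();show(s);print(go(s,[.54,0.0015,.26],-62))
E
```

```text
time: 7.6
ee_pos: [0.4472, -0.2734, 0.2518]
eef_rot: [-0.502, 0.505, -0.497, 0.496]
ft_force: [-0.4, 0.5, -3.0]
width: 0.0178
time: 8.1
ee_pos: [0.4434, -0.2726, 0.2446]
eef_rot: [0.627, -0.34, 0.323, -0.622]
ft_force: [-0.1, -0.2, -2.7]
width: 0.0176
t 8.1 pos [ 443.4 -272.6  244.6] yaw -56.0 tilt 1.42 F [-0.1 -0.2 -2.7] T [-0.04 -0.04 -0.01] w 17.6 q [-0.24  0.11  0.76  1.72 -0.07  1.37  1.13]
(array([-173.4,  -16.4,  233.2]), array([ 1.04,  6.03, -0.96]))
```

```bash
python3 -m jog '[[-0.008,-0.008,0.01,0.5,3,-0.5],[-0.016,-0.006,0.024,0.5,3,-0.5],[-0.016,-0.001,0.025,0,0,0],[-0.016,-0.001,0.025,0,0,0],[-0.016,-0.001,0.025,0,0,0],[-0.016,-0.001,0.025,0,0,0],[-0.016,-0.001,0.025,0,0,0],[-0.016,-0.001,0.025,0,0,0],[-0.014,0,0.02,0,0,0],[-0.01,0,0.01,0,0,0],[0,0,0,0,0,0]]'
python3 - <<'E'
from h import *; from bench import r
import cv2
s=r.read_state();show(s);print(go(s,[.54,0.0015,.25],-62))
for n in("top","side"):
    c=r.camera(n);P=cloud(c);Z=P[...,2]
    cv2.imwrite(f"pics/{n}1.png",c["image"][...,::-1])
    m=((np.hypot(P[...,0]-.54,P[...,1])<.2)&(Z>s["ee_pos"][2]-.018)&(Z<s["ee_pos"][2]+.003)).astype(np.uint8)
    k,l,st,_=cv2.connectedComponentsWithStats(m);i=1+st[1:,4].argmax();v,u=np.where(l==i)
    print(n,st[i],rect(P[v,u]),np.median(Z[v,u]),cv2.minEnclosingCircle((P[v,u,:2]*1000).astype(np.float32)))
E
```

```text
time: 9.02
ee_pos: [0.5671, -0.0378, 0.2545]
eef_rot: [0.599, -0.383, 0.376, -0.594]
ft_force: [0.4, 0.0, -3.2]
width: 0.0174
t 9.0167 pos [567.1 -37.8 254.5] yaw -65.0 tilt 0.66 F [ 0.4  0.  -3.2] T [ 0.02 -0.01  0.08] w 17.4 q [-0.51  0.21  0.58  1.58 -0.12  1.39  0.52]
(array([-47. ,   4.8,  -7.9]), array([ 0.61, -2.95, -0.25]))Traceback (most recent call last):
  File "<stdin>", line 8, in <module>
ValueError: attempt to get argmax of an empty sequence
```

View pics/top1.png

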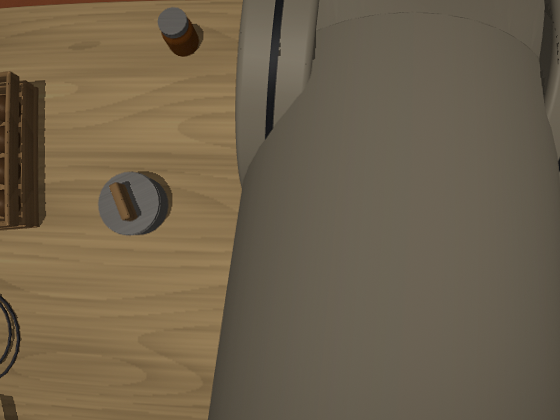

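```bash
python3 -m jog '[[-0.016,0,-0.002,0.3,-1.5,0],[-0.016,0.002,-0.003,0.3,-1.5,0],[-0.013,0.002,-0.003,0,0,0],[0,0,0,0,0,0]]'
cat >> h.py <<'E'
def cover(r,name,zt,png=None):
    """tall cover's top disc edge in a camera: circle fit of cloud points near height zt"""
    c=r.camera(name);P=cloud(c);Z=P[...,2]
    if png: cv2.imwrite(png,c["image"][...,::-1])
    m=((np.hypot(P[...,0]-.54,P[...,1])<.09)&(abs(Z-zt)<.006)).astype(np.uint8)
    k,l,st,_=cv2.connectedComponentsWithStats(m);i=1+st[1:,4].argmax();v,u=np.where(l==i)
    Q=P[v,u]; A=np.c_[Q[:,:2],np.ones(len(Q))];pl=np.linalg.lstsq(A,Q[:,2],rcond=None)[0]
    print(name,st[i].tolist(),rect(Q),"circ",cv2.minEnclosingCircle((Q[:,:2]*1000).astype(np.float32)),"z",np.median(Q[:,2]).round(4),"slope",pl[:2].round(3))
E
python3 - <<'E'
from h import *; from bench import r
s=r.read_state();show(s);print(go(s,[.539,0.0025,.25],-62))
cover(r,"side",s["ee_pos"][2]-.0045,"pics/side1.png")
E
```

```text
time: 9.4
ee_pos: [0.5367, -0.0067, 0.2476]
eef_rot: [0.605, -0.37, 0.366, -0.602]
ft_force: [0.5, 0.4, -3.6]
width: 0.0177
t 9.4 pos [536.7  -6.7 247.6] yaw -62.7 tilt 0.35 F [ 0.5  0.4 -3.6] T [ 0.04 -0.08 -0.01] w 17.7 q [-0.57  0.13  0.55  1.68 -0.07  1.36  0.47]
(array([-7.1, -2.4,  6.2]), array([ 0.33, -0.73, -0.14]))
side [259, 133, 60, 41, 1334] [537.8 -18.  119.7 108.9  -1.9] circ ((538.3955078125, -12.04529857635498), 60.46537780761719) z 0.2443 slope [-0.005  0.011]
```

View pics/side1.png

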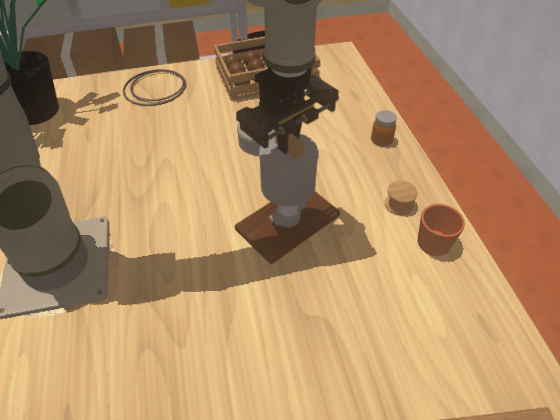

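The side view shows the cover (285,170) hanging above the canister (288,212), bar crosswise; the short cover is untouched behind it.

```bash
python3 -m jog '[[-0.004,0,0.0035,0.3,-0.7,-0.1],[-0.004,0,0.0035,0,0,0],[0,0,0,0,0,0]]'
python3 - <<'E'
from h import *; from bench import r
s=r.read_state();show(s);print(go(s,[.539,0.0030,.185],-62))
cover(r,"side",s["ee_pos"][2]-.0045)
E
```

```text
time: 9.7
ee_pos: [0.5403, -0.0005, 0.2479]
eef_rot: [0.605, -0.366, 0.367, -0.605]
ft_force: [0.9, 0.5, -3.9]
width: 0.0175
t 9.7 pos [ 5.403e+02 -5.000e-01  2.479e+02] yaw -62.4 tilt 0.08 F [ 0.9  0.5 -3.9] T [-0.04  0.02 -0.02] w 17.5 q [-0.58  0.13  0.55  1.68 -0.07  1.35  0.46]
(array([-3.8, 62.9,  0.5]), array([-0.03, -0.42,  0.07]))
side [260, 131, 60, 40, 1321] [541.1 -11.7 119.3 108.4  -3.7] circ ((542.23388671875, -6.353119850158691), 60.86485290527344) z 0.2446 slope [-0.     0.012]
```

```bash
python3 -m jog '[[-0.0025,0.008,0.0005,0,-0.4,0],[-0.0025,0.016,0.0005,0,0,0],[0,0.016,0,0,0,0],[0,0.014,0,0,0,0],[0,0.006,0,0,0,0],[0,0,0,0,0,0]]'
python3 - <<'E'
from h import *; from bench import r
s=r.read_state();show(s);print(go(s,[.539,0.004,.129],-62))
cover(r,"side",s["ee_pos"][2]-.0045,"pics/side2.png")
E
```

```text
time: 10.25
ee_pos: [0.5396, 0.002, 0.1837]
eef_rot: [0.606, -0.364, 0.366, -0.605]
ft_force: [-1.4, -0.2, -3.2]
width: 0.0177
t 10.25 pos [539.6   2.  183.7] yaw -62.2 tilt 0.19 F [-1.4 -0.2 -3.2] T [-0.04  0.08 -0.01] w 17.7 q [-0.57  0.17  0.54  1.77 -0.09  1.22  0.48]
(array([-2.3, 54.7,  0.4]), array([-0.03, -0.15,  0.19]))
side [261, 153, 57, 40, 1195] [542.2 -12.7 118.7 101.9   9.8] circ ((540.61767578125, -3.9840803146362305), 60.606571197509766) z 0.1804 slope [0.001 0.008]
```

View pics/side2.png

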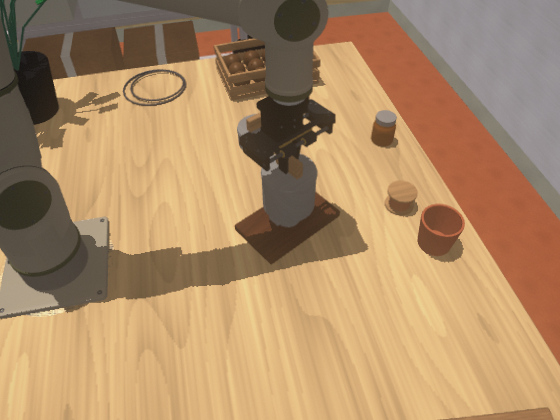

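Cover (288,185) is now around the canister, nothing touching. Lowering on.

```bash
python3 -m jog '[[-0.001,0.008,0.0005,0,0,0.2],[-0.001,0.01,0,0,0,0],[0,0.01,0,0,0,0],[0,0.01,0,0,0,0],[0,0.006,0,0,0,0],[0,0.002,0,0,0,0]]'
python3 - <<'E'
from h import *; from bench import r
s=r.read_state();show(s);print(go(s,[.539,0.004,.129],-62))
E
```

```text
time: 10.8
ee_pos: [0.5409, 0.0042, 0.1359]
eef_rot: [-0.604, 0.364, -0.366, 0.607]
ft_force: [-0.4, -0.9, -2.9]
width: 0.0175
t 10.8 pos [540.9   4.2 135.9] yaw -62.2 tilt 0.26 F [-0.4 -0.9 -2.9] T [-0.1   0.11  0.03] w 17.5 q [-0.56  0.22  0.53  1.82 -0.13  1.12  0.5 ]
(array([-0.7,  6.9, -1.8]), array([-0.25, -0.16,  0.04]))
```

```bash
python3 -m jog '[[0,0.003,-0.001,0,0,0],[0,0.0025,-0.001,0,0,0],[0,0.0015,0,0,0,0],[0,0.001,0,0,0,0]]'
python3 - <<'E'
from h import *; from bench import r
s=r.read_state();show(s)
E
```

```text
time: 11.13
ee_pos: [0.5393, 0.0022, 0.1285]
eef_rot: [-0.604, 0.364, -0.366, 0.607]
ft_force: [-7.1, 0.5, 11.4]
width: 0.0178
t 11.1333 pos [539.3   2.2 128.5] yaw -62.2 tilt 0.26 F [-7.1  0.5 11.4] T [0.3  1.71 0.12] w 17.8 q [-0.56  0.23  0.53  1.84 -0.13  1.11  0.51]
```

```bash
python3 - <<'E'
from h import *; from bench import r
cover(r,"side",.124)
E
python3 -m jog '[[0,0,0,0,3,0],[0,0.0003,0,0,5,0],[0,0.0003,0,0,5,0],[0,0.0003,0,0,5,0]]'
python3 - <<'E'
from h import *; from bench import r
s=r.read_state();show(s);print(go(s,[.539,0.0025,.1285],-152))
E
```

```text
side [262, 171, 54, 40, 1108] [544.  -15.5 117.7  94.   17. ] circ ((541.3063354492188, -2.6446704864501953), 60.70786666870117) z 0.125 slope [-0.003  0.017]
time: 11.52
ee_pos: [0.5402, 0.0022, 0.1295]
eef_rot: [-0.536, 0.457, -0.459, 0.541]
ft_force: [0.2, -0.9, -3.3]
width: 0.0178
t 11.5167 pos [540.2   2.2 129.5] yaw -80.8 tilt 0.47 F [ 0.2 -0.9 -3.3] T [-0.09  0.09 -0.06] w 17.8 q [-0.59  0.23  0.57  1.84 -0.14  1.11  0.2 ]
(array([-0.4,  0.9, -1.2]), array([-0.34, 71.24, -0.37]))
```

```bash
python3 -m jog '[[0,0.0015,-0.001,-0.3,5,-0.3],[0,0.001,0,0,6,0],[0,0.0008,0,0,6,0],[0,0.0008,0,0,6,0],[0,0.0008,0,0,6,0]]'
python3 - <<'E'
from h import *; from bench import r
s=r.read_state();show(s);print(go(s,[.539,0.0025,.1285],-152))
E
```

```text
time: 11.93
ee_pos: [0.5422, 0.0045, 0.1283]
eef_rot: [0.397, -0.581, 0.584, -0.404]
ft_force: [-0.1, 0.4, -0.1]
width: 0.0179
t 11.9333 pos [542.2   4.5 128.3] yaw -111.1 tilt 0.62 F [-0.1  0.4 -0.1] T [-0.05  0.09  0.11] w 17.9 q [-0.66  0.24  0.65  1.84 -0.17  1.1  -0.32]
(array([ 3. , -0.3, -2.2]), array([-0.38, 40.93, -0.5 ]))
```

```bash
python3 -m jog '[[0.0015,0.0005,-0.001,-0.3,5,-0.3],[0,0.0008,0,0,6,0],[0,0.0008,0,0,6,0],[0,0.0008,0,0,6,0]]'
python3 - <<'E'
from h import *; from bench import r
s=r.read_state();show(s);print(go(s,[.539,0.0025,.1285],-152))
E
```

```text
time: 12.27
ee_pos: [0.5439, 0.0045, 0.1283]
eef_rot: [0.266, -0.653, 0.655, -0.274]
ft_force: [1.4, -1.5, -1.3]
width: 0.0175
t 12.2667 pos [543.9   4.5 128.3] yaw -135.2 tilt 0.67 F [ 1.4 -1.5 -1.3] T [-0.51  0.01  0.06] w 17.5 q [-0.71  0.26  0.71  1.84 -0.19  1.1  -0.72]
(array([ 4.9, -0.3, -2.1]), array([-0.32, 16.82, -0.59]))
```

```bash
python3 -m jog '[[0.001,0.0005,-0.0005,-0.2,5.5,-0.3],[0,0.0008,0,0,5.5,0],[0,0.0008,0,0,5,0],[0,0.0006,0,0,0,0]]'
python3 - <<'E'
from h import *; from bench import r
s=r.read_state();show(s);print(go(s,[.539,0.0025,.1285],-152))
cover(r,"side",.124,"pics/side3.png")
E
```

```text
time: 12.6
ee_pos: [0.5461, 0.0038, 0.1284]
eef_rot: [0.165, -0.686, 0.687, -0.174]
ft_force: [-2.5, 0.1, 0.8]
width: 0.0172
t 12.6 pos [546.1   3.8 128.4] yaw -152.3 tilt 0.75 F [-2.5  0.1  0.8] T [-0.22  0.85 -0.08] w 17.2 q [-0.74  0.27  0.76  1.83 -0.21  1.1  -1.  ]
(array([ 6.9, -0.2, -2.1]), array([-0.3 , -0.29, -0.69]))
side [263, 170, 54, 40, 1038] [534.7  -9.3 119.4  93.1 -45.4] circ ((543.9589233398438, 0.7597541809082031), 61.77688980102539) z 0.1248 slope [0.008 0.019]
```

View pics/side3.png

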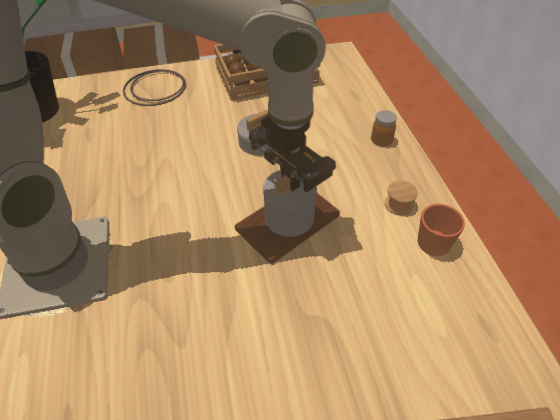

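The side view shows the bar now along the stand (about 285,183), and the cover seated on the wood (290,205). It sits a few mm off centre, so I recentre it slightly and then release.

```bash
python3 -m jog '[[0.003,0,-0.0005,-0.2,0,-0.3],[0.002,0.0003,0,0,0,0],[0,0.0004,0,0,0,0]]'
python3 - <<'E'
from h import *; from bench import r
s=r.read_state();show(s);print(go(s,[.539,0.0025,.1285],-152))
E
```

```text
time: 12.9
ee_pos: [0.5419, 0.0027, 0.1286]
eef_rot: [-0.171, 0.686, -0.685, 0.177]
ft_force: [-0.8, 0.7, 2.7]
width: 0.0178
t 12.9 pos [541.9   2.7 128.6] yaw -151.5 tilt 0.51 F [-0.8  0.7  2.7] T [ 0.04  0.25 -0.03] w 17.8 q [-0.74  0.26  0.75  1.84 -0.2   1.11 -0.99]
(array([ 2.6,  0.1, -1.2]), array([-0.05,  0.49, -0.51]))
```

Centred (cover centre about 540, 2). Releasing.

```bash
python3 -m jog '[[0,0,0,0,0,0],[0,0,0,0,0,0],[0,0,0,0,0,0],[0,0,0,0,0,0],[0,0,0,0,0,0],[0,0,0,0,0,0]]' 0.6
python3 - <<'E'
from h import *; from bench import r
s=r.read_state();show(s)
E
```

```text
time: 13.4
ee_pos: [0.5417, 0.0024, 0.1287]
eef_rot: [-0.172, 0.686, -0.685, 0.178]
ft_force: [-0.2, -0.6, -0.3]
width: 0.0495
t 13.4 pos [541.7   2.4 128.7] yaw -151.3 tilt 0.52 F [-0.2 -0.6 -0.3] T [-0.11  0.11  0.03] w 49.5 q [-0.74  0.26  0.75  1.84 -0.2   1.11 -0.98]
```

Rising straight up, then backing off to free the view.

```bash
python3 -m jog '[[0,-0.01,0,0,0,0],[0,-0.02,0,0,0,0],[0,-0.03,0,0,0,0],[0,-0.03,0,0,0,0],[0,-0.03,0,0,0,0],[0,-0.02,0,0,0,0]]'
python3 - <<'E'
from h import *; from bench import r
s=r.read_state();show(s);print(go(s,[.45,0.33,.28],-152))
E
```

```text
time: 13.9
ee_pos: [0.5373, 0.0006, 0.2729]
eef_rot: [-0.174, 0.685, -0.685, 0.174]
ft_force: [0.3, 0.3, -0.3]
width: 0.0695
t 13.9 pos [537.3   0.6 272.9] yaw -151.4 tilt 0.02 F [ 0.3  0.3 -0.3] T [-0.1   0.09  0.03] w 69.5 q [-0.8   0.12  0.78  1.65 -0.09  1.41 -1.07]
(array([ -80.7,   -7.1, -331.1]), array([0.01, 0.55, 0.02]))
```

```bash
python3 -m jog '[[-0.008,0,-0.033,0,0,0],[-0.008,0,-0.033,0,0,0],[-0.008,0,-0.033,0,0,0],[-0.008,0,-0.033,0,0,0],[-0.008,0,-0.033,0,0,0],[-0.008,0,-0.033,0,0,0],[-0.008,0,-0.033,0,0,0],[-0.008,0,-0.033,0,0,0],[-0.008,0,-0.033,0,0,0],[-0.008,0,-0.033,0,0,0],[0,0,0,0,0,0]]'
python3 - <<'E'
from h import *; from bench import r
s=r.read_state();show(s)
for n in("top","side"):
    c=r.camera(n);P=cloud(c);Z=P[...,2];cv2.imwrite(f"pics/{n}4.png",c["image"][...,::-1])
    near=(np.hypot(P[...,0]-.54,P[...,1])<.09)
    for lo,hi in((.15,.17),(.117,.131),(.012,.03)):
        m=((near if lo>.1 else np.hypot(P[...,0]-.54,P[...,1])<.16)&(Z>lo)&(Z<hi));Q=P[m]
        print(n,lo,len(Q), (rect(Q),np.median(Q[:,2])) if len(Q)>10 else "")
        if lo==.117 and len(Q)>10: print("slope",np.linalg.lstsq(np.c_[Q[:,:2],np.ones(len(Q))],Q[:,2],rcond=None)[0][:2])
E
```

```text
time: 14.82
ee_pos: [0.4509, 0.3386, 0.29]
eef_rot: [-0.163, 0.688, -0.685, 0.177]
ft_force: [-1.4, 0.9, -0.6]
width: 0.0686
t 14.8167 pos [450.9 338.6 290. ] yaw -152.2 tilt 1.1 F [-1.4  0.9 -0.6] T [-0.01  0.26  0.04] w 68.6 q [-1.17  0.15  0.51  1.56 -0.07  1.43 -1.75]
top 0.15 523 (array([539.4,   2.4,  70.2,  18. ,  28.4]), np.float64(0.162005272191019))
top 0.117 3572 (array([539.4,   2.5, 119.3, 118.3, -88.3]), np.float64(0.12451280035143135))
slope [0.00283218 0.00163385]
top 0.012 3963 (array([539.2,   2.7, 220.5, 135.1,  28.1]), np.float64(0.02046783361115783))
side 0.15 278 (array([ 5.398e+02, -2.000e-01,  7.040e+01,  1.990e+01,  2.990e+01]), np.float64(0.1613694365809108))
side 0.117 1326 (array([539.7,  -1.9, 118.7, 116.3, -34.3]), np.float64(0.12469396305538769))
slope [0.00639476 0.01755529]
side 0.012 2252 (array([540.8,  -0. , 222.4, 136.6,  27.5]), np.float64(0.02079040356820544))
```

View pics/top4.png

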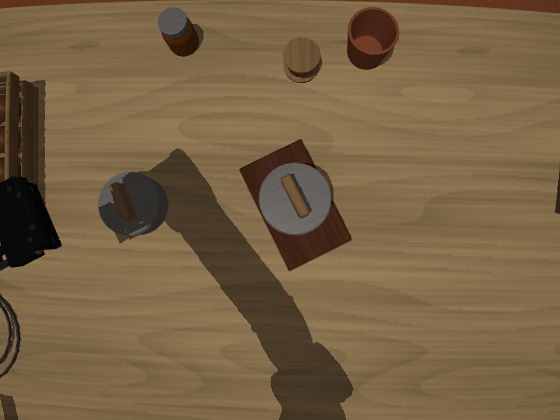

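The cover (295,198) is centred on the stand. Its bar lies along the stand (28.4° against 28.1°), its top is at 124.5 mm (expected 124), and it is level. The short cover is where it was, and the gripper is clear of everything.

```bash
python3 -c "
from bench import r; print(r.close_job())"
```

```text
the job is handed in; nothing more can be done
None
```

The tall cover is closed and locked over the canister, and I've handed the job in at about 15 s of the 43 s allowed. I gripped it by its bar, carried it over the canister and lowered it crosswise until the rim met the wood. The contact force on the wrist was about 11 N. I then turned it 90° until the bar lay along the stand, moved it a few mm back to centre, released it and backed the arm away.

**Last checks (top camera):**
- **Lock:** the bar lies at 28.4° and the stand at 28.1°.
- **Centring:** the cover's centre is within about 0.3 mm of the stand's.
- **Seating:** the top face is level, at 124.5 mm (124 mm expected), so the rim is flat on the wood.
- **Short cover:** it is where it was, judged from the picture only. I did not measure it again.

**Disagreements and limits:**
- The side camera puts the cover's centre about 2 mm off in y and shows a 1–2% slope on its top face. I put both down to that camera's range and calibration bias. It read the bar at 29.9° and the stand at 27.5°.
- During the first part of the turn the cover rose about 1 mm off the wood. This was after it had first rested there, and I pressed it back down before the tabs went under the lugs.
- The canister can't be seen under the closed cover. I felt no sign of contact with it on the way down.

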